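# Set up the magnetic stirrer

### The job

Set the magnetic stirrer going: nudge the beaker to the middle of the round plate and push the speed dial's pointer round to setting 6, and once both are right, press the start key beside the dial and take the hand away. The dial clicks once per mark, counting up clockwise from 0, the long mark at seven o'clock, so that 6 is one click past the long mark at twelve. Only push with the fingertips: lift nothing, do not pinch the dial, and leave the things round the stirrer where they are.

Things in the scene. Friction and masses are not known exactly. Their poses are not given: they have to be found in the camera images.
- stirrer: magnetic stirrer, a white housing 170 wide, 270 deep, 66 high at the back, fixed. Origin: centre of its underside on the worktop; x from its front to its back, y to its left, z up. A white plate 125 across lies at the back, its top 76 above the worktop; the front 120 mm is a panel sloping down 15 degrees to the front. A printer 240 high with an empty rack on top (to 290) stands on its right.
- plate_centre (a point): middle of the plate's top face, where the beaker belongs. Faint grey circles of radius 20, 40 and 54 mm round it are drawn on the plate. Same axes as stirrer. A monitor stands close behind the stirrer, a tower computer (410 mm high, its near side at y = 0.48) to the left.
- beaker: open glass beaker, 62 mm across at the rim, about 57 mm across at the foot, 81 mm high, 0.12 kg, wall about 3 mm, standing loose on the plate some 15 to 50 mm from its middle, towards the panel, with a loose stirring bar in it. Origin: centre of its underside, z up.
- dial_axis (a point): point where the dial's turning axis comes out of the panel's face, at the left of the panel, 142 mm (along the slope and the top) in front of the plate's middle. Axes: x up the slope (twelve o'clock on the dial), y to the left (nine o'clock), z out of the panel along the turning axis. Fixed to the stirrer.
- dial (a joint): speed dial (rad): 0 at setting 0, growing clockwise from above, detents every 0.524, stop at 5.24; setting 6 reads 3.14. Halfway between marks it snaps over to the next; each click takes 3 to 4 N, pushed 26 mm from the axis. Starts at a setting from 0 to 3. Pointer direction in the axes of dial_axis: 150 degrees from x towards y at setting 0, 30 degrees less per setting.
- dial_pointer (a point): point in the middle of the dial's pointer, 26 mm out from the axis and 13 mm above the panel's face; it turns with the dial, its x axis points out along the pointer, z along the turning axis. The dial is a black pointer knob: hub 29 mm across with a thin skirt 42 mm across (its top 5 mm above the panel), and one pointer 12 mm wide that reaches 37 mm from the axis, from 4 to 22 mm above the panel, with a thin white line on its top.
- start (a joint): travel of the start key (m): 0 released, 0.004 fully pressed (about 4 N); springs back. It counts as pressed beyond 0.0025.
- start_top (a point): middle of the start key's top: a white round key 20 mm across, standing 10 mm out of the panel in a black ring 29 mm across and 3 mm high, right of the dial (83 mm from its axis). Axes as dial_axis: it is pressed along -z.
- timer: grey-white lab timer lying on the worktop left of the stirrer, 62 x 66 x 18 mm, origin centre of underside. To be left alone.
- vial: small clear vial with white cap, 27 mm across, 60 mm high, standing left of the stirrer. To be left alone.
- bottle: reagent bottle with blue cap, 56 mm across, 99 mm high, standing left of the stirrer. To be left alone.
- dial_left: left cheek of the dial's pointer, as one looks out along it from the axis (origin on the turning axis at the panel's face; axes as dial_pointer).
- dial_right: right cheek of the dial's pointer, looking out along it (same origin and axes).
Things that resemble listed ones, but are neither listed nor needed, are in the scene too. Leave any purple look-alike of the beaker alone.

How it is judged:
By the outcome, as a careful person would: the job done as asked, in the order asked, and still so for the second after the job is handed in, with the robot touching nothing.
It also fails if it takes over 64 s, if anything falls off the work surface, if the arm or the gripper's body presses on something with over 40 N, if the wrist force passes 120 N, or if a joint passes its speed limit or range.

### The arm

A 6-joint arm with a two-finger parallel gripper is mounted at the origin on a cart in front of the work surface, level with it; the furniture and walls round the work are solid. World frame = base frame: x ahead of the robot, y to its left, z up, the work surface at z = 0. Lengths are in m, angles in rad, forces in N, time in s.
With the tool pointing down it reaches from about 0.275 to 0.85 m from the base axis. Payload 5.2 kg.
Tool frame: the origin (TCP) lies at the very end of the fingers, on their centre line; the grasp point (between the pads) lies ctrl.hold_point_z behind it (ctrl.hold_point_z is the distance from the TCP to the grasp point, in m); z points along the fingers, y is the line along which they close (so a half turn about z gives the same grasp; the last joint's range is limited). The gripper opens to 85 mm and grips with 20 to 120 N. Pads are 22 mm wide; open, the fingers measure 114 mm over their backs; the gripper's body (76 mm by 85 mm) begins 54 mm behind the grasp point. The pads swing forward as they close: fully open they stand 13 mm farther back than shut.
Start: joints at [0.995, 0.259, 1.535, -0, 1.348, -0.203], TCP at [0.2, 0.512, 0.231] pointing down, gripper open.
Joint ranges: [-3.14, 3.14], [-0.91, 2.08], [0.19, 2.58], [-1.22, 4.36], [0.22, 2.71], [-3.12, 3.12]. Speed limits (rad/s): [2.57, 2.57, 3.14, 3.14, 3.14, 3.14].

### API

Orientations are given as a 3x3 rotation matrix whose columns are the frame's x, y, z axes.
In Python, from workcell import ctrl gives the robot as it stands.
- The arm moves only by the tool arm_command, never from a script. Its argument "targets" is a list of rows, each an object of numbers: "x", "y", "z": the shift along the tool's x, y, z in mm; "roll": the turn about the tool's z in degrees. A call has 1 to 12 rows; each row shifts and turns the commanded pose from where the row before left it, along the tool's axes as they then stand; what a row does not reach is not made up. A row lasts 1/10 s, in which the tool goes at most 50 mm and 8.59 degrees, less where a joint would pass 70% of its speed; a pose out of reach is approached as far as the arm can. A call with a gripper value outside its range is refused whole. "fingers" is the opening in per cent of the stroke, from 0 (shut) to 100 (fully open), set as the call begins (left out, the last holds). The fingers move at their own pace and stop on an object; "grip_force" is the grip in N (left out, the last holds). Time passes only in rows, so rows that do not move let the fingers close. It gives the time, the measured TCP pose, the force, the opening and the grip force at its end, in the units of the state.
- ctrl.read_state(): the state, without advancing time (a new reading comes with each control period).
- ctrl.capture(name): name is "scene" or "side" or "wrist"; returns a dict with "frame" (400x640x3 uint8, red, green, blue), "intrinsics" (3x3 intrinsics, pixels), "R" (3x3) and "t" (3): a world point X has camera coordinates R X + t. Camera axes: x right, y down, z forward; pixel columns grow to the right and rows downward; lengths in m; the calibration is good to about 2 mm. The wrist camera is an equidistant fisheye: a pixel r from the principal point sees the ray r / f radians off the axis. A picture is of the moment at which its call begins. There is no depth.
- ctrl.finish_job(): hands the job in; it is judged then, once.
The state is a dict: "time_s": time; "q": joint angles; "dq": joint speeds; "effort": joint torques, N m; "tool_pos": TCP position; "tool_rot": TCP orientation; "ft_force": force on the tool from outside, world axes, zero at the start; "wrist_torque": the same for the moment, N m; "finger_gap": finger opening in m; "grasp_force": force on a finger pad.
Only numpy, scipy, OpenCV 4.12 (cv2) and the standard library are available. Lean on these libraries where they do the work, as an engineer would, in place of code of your own. Each camera call takes 0.05 s, during which the arm holds its last target. There are 200 camera calls.

## Working session

There is one attempt and no reset: what is moved stays moved. The work goes in short steps, Python scripts to look and compute and a tool call to move; the robot and the scene stay as the last step left them, time stands still between calls to the robot, and variables do not carry over. Pictures are saved under pics/ and viewed, at most 10 in all, crops included, and the job is handed in when it is done.

Besides the shell and the picture viewer there is one more tool, called after ">>>" in YAML: its name, and indented under it one key for each argument. arm_command: Moves the arm, as the interface text tells. Its arguments: {"type":"object","properties":{"targets":{"type":"array"},"fingers":{"type":"number"},"grip_force":{"type":"number"}},"required":["targets"]}

```bash
ls; mkdir -p pics
python3 - <<'E'
from workcell import ctrl
import cv2,pickle
s=ctrl.read_state();print({k:s[k] for k in('time_s','tool_pos','tool_rot','finger_gap')},ctrl.hold_point_z)
D={n:ctrl.capture(n) for n in('scene','side','wrist')}
pickle.dump(D,open('d0.pkl','wb'))
for n in D:
    cv2.imwrite(f'pics/{n}0.png',D[n]['frame'][:,:,::-1]);print(n,D[n]['intrinsics'],D[n]['R'],D[n]['t'])
E
```

```text
pics
{'time_s': 0.0, 'tool_pos': array([0.19999989, 0.51176308, 0.23044327]), 'tool_rot': array([[-9.31309182e-01,  3.64228086e-01, -1.05254736e-03],
       [ 3.64229379e-01,  9.31307946e-01, -1.57125382e-03],
       [ 4.07950949e-04, -1.84669179e-03, -9.99998212e-01]]), 'finger_gap': 0.0852195529454191} 0.0187
scene [[513.94267289   0.         324.77322297]
 [  0.         513.94267289 195.44815125]
 [  0.           0.           1.        ]] [[-0.49736304 -0.86753981  0.00216604]
 [-0.36542359  0.20723262 -0.90748016]
 [ 0.78682629 -0.45213861 -0.42008935]] [0.4061265  0.28945232 0.7738745 ]
side [[494.36580762   0.         322.18419923]
 [  0.         494.36580762 197.90485024]
 [  0.           0.           1.        ]] [[-0.22489172 -0.9743656  -0.005949  ]
 [-0.86460257  0.20236544 -0.45990284]
 [ 0.44931738 -0.09828482 -0.88794931]] [0.22240535 0.55869437 0.93310184]
wrist [[309.70691629   0.         321.34384899]
 [  0.         309.70691629 194.34847289]
 [  0.           0.           1.        ]] [[ 0.36541932  0.93084016 -0.0023062 ]
 [ 0.88486846 -0.34660111  0.31124825]
 [ 0.28892304 -0.11577681 -0.95032584]] [-0.5500967  -0.03978085  0.38003862]
```

View pics/scene0.png

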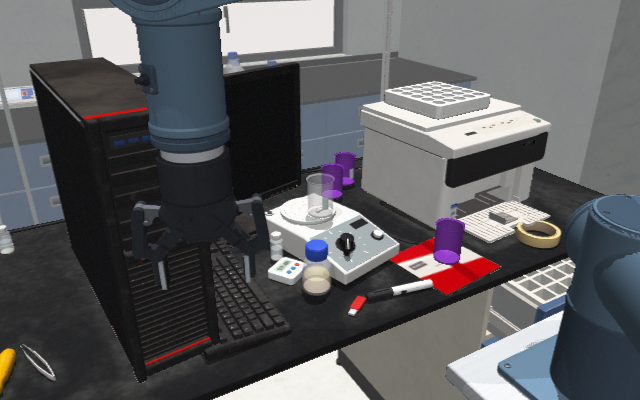

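View pics/side0.png

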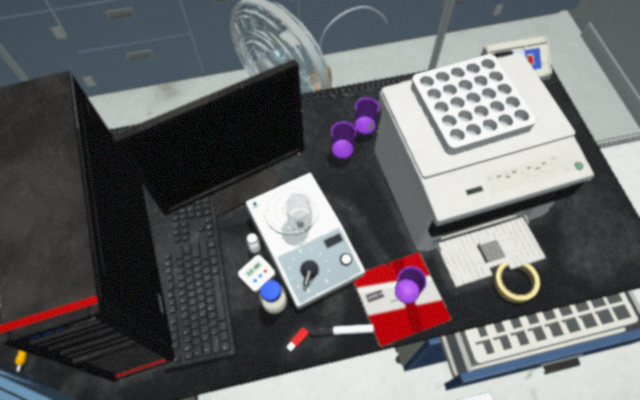

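View pics/wrist0.png

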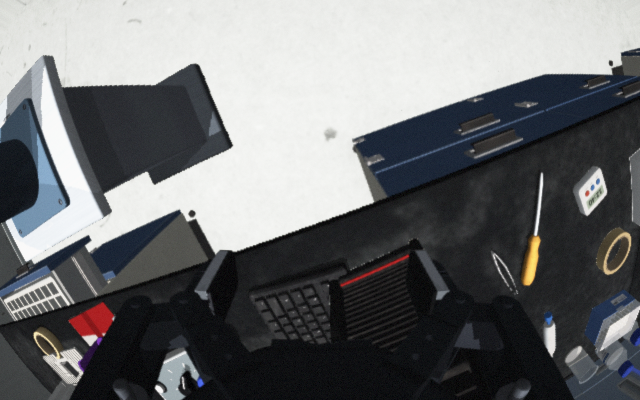

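Scene: the stirrer is at about (325,235), with the clear beaker at (320,197) and the dial at (347,243). Side: beaker (298,215), dial (309,272), start key (346,259). The purple beakers at scene (448,240), (332,180) and (345,168) are look-alikes, so the clear glass one on the plate is the beaker. I'll enlarge to confirm.

Run:
```python
import cv2,pickle,numpy as np
D=pickle.load(open('d0.pkl','rb'))
a=D['side']['frame'][165:315,235:375,::-1]; b=D['scene']['frame'][165:295,260:405,::-1]
a=cv2.resize(a[:,:],None,fx=2.8,fy=4,interpolation=3) if 0 else cv2.resize(a,None,fx=4,fy=4,interpolation=3)
cv2.imwrite('pics/s1.png',a); cv2.imwrite('pics/c1.png',cv2.resize(b,None,fx=4,fy=4,interpolation=3))
```

```text
(no output)
```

View pics/s1.png

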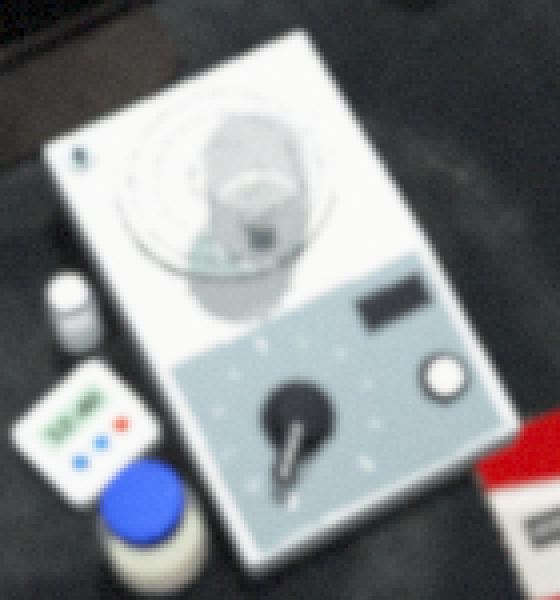

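View pics/c1.png

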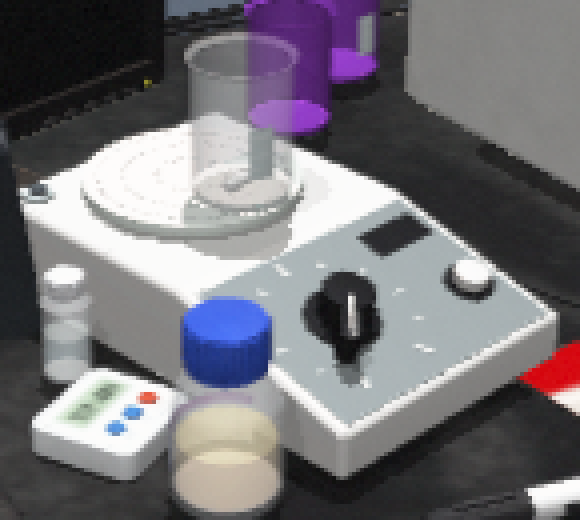

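The enlarged crops show that the clear beaker on the plate is the one meant: its foot is at scene pixel about (321,212) and its rim at (320,179). The dial pointer aims near the 0 or 1 marks. Next I'll fit the stirrer pose and the beaker position.

```bash
cat > h.py <<'E'
import numpy as np,pickle,cv2
from scipy.optimize import least_squares
def proj(c,X):
    p=np.atleast_2d(X)@c['R'].T+c['t']
    K=c['intrinsics'];return p[:,:2]/p[:,2:]*K[0,0]+K[:2,2]
a15=np.radians(15)
def slope(s,h): # s=distance down slope from break at x=XB
    return np.array([-s*np.cos(a15)+h*-np.sin(a15),0,.066-s*np.sin(a15)+h*np.cos(a15)])
XB=-.135+.120*np.cos(a15)
def world(p,L):
    c,s=np.cos(p[2]),np.sin(p[2]);return np.array([p[0]+c*L[0]-s*L[1],p[1]+s*L[0]+c*L[1],L[2]])
def panel(p,u,v,h): # u up slope, v left from dial axis, h out of the panel
    xp,yd=p[3],p[4]; s=.142-(xp-XB)-u
    L=slope(s,h);L[0]+=XB;L[1]=yd+v;return world(p,L)
def ray(c,px,z):
    K=c['intrinsics'];d=c['R'].T@np.array([(px[0]-K[0,2])/K[0,0],(px[1]-K[1,2])/K[0,0],1]);o=-c['R'].T@c['t']
    return o+d*(z-o[2])/d[2]
E
python3 - <<'E'
from h import *
D=pickle.load(open('d0.pkl','rb'));S,C=D['side'],D['scene']
s=lambda x,y:(235+x/4,165+y/4)
c=lambda x,y:(260+x/4,165+y/4)
zf=.066-.12*np.sin(a15)
def res(p):
    q=[(S,world(p,[.135,.085,.066]),s(45,148)),(S,world(p,[.135,-.085,.066]),s(303,32)),
    (S,world(p,[-.135,.085,zf]),s(247,560)),(S,world(p,[-.135,-.085,zf]),s(521,425)),
    (C,world(p,[-.135,.085,zf]),c(345,432)),(C,world(p,[-.135,-.085,zf]),c(556,315)),
    (S,panel(p,0,-.083,.01),s(444,376)),(C,panel(p,0,-.083,.01),c(471,272)),
    (S,panel(p,0,0,.004),s(299,417)),(C,world(p,[p[3],0,.076]),c(192,183)),
    (C,world(p,[.135,.085,.066]),c(22,205))]
    return np.concatenate([proj(k,X)[0]-np.array(m) for k,X,m in q])
r=least_squares(res,[.5,.15,-.3,.06,.03],loss='soft_l1');p=r.x;print(p,np.degrees(p[2]));print(res(p).reshape(-1,2).round(1))
np.save('p.npy',p)
pc=world(p,[p[3],0,.076]);print('plate',pc,'dial',panel(p,0,0,0),'key',panel(p,0,-.083,.01))
# beaker: rim & foot
bf=ray(C,c(244,191),.077);br=ray(C,c(241.5,57),.157);print('foot',bf,'rim',br)
Q=np.array([[np.cos(p[2]),np.sin(p[2])],[-np.sin(p[2]),np.cos(p[2])]])
print('local offs',Q@(bf-pc)[:2],Q@(br-pc)[:2])
for k in range(4):
    th=np.radians(150-30*k)
    for n,cc,o in(('side',S,(235,165)),('scene',C,(260,165))):
        print(k,n,[((proj(cc,panel(p,rr*np.cos(th),rr*np.sin(th),.022))[0]-o)*4).round() for rr in(0.01,.037)])
# overlay
for n,cc,o,f in(('s',S,(235,165),'s1'),('c',C,(260,165),'c1')):
    im=cv2.imread(f'pics/{f}.png')
    def dr(P,col):
        q=((np.array([proj(cc,X)[0] for X in P])-o)*4).round().astype(int);cv2.polylines(im,[q],False,col,1)
    t=np.linspace(0,2*np.pi,60)
    dr([world(p,[p[3]+.0625*np.cos(a),.0625*np.sin(a),.076]) for a in t],(0,0,255))
    dr([panel(p,.021*np.cos(a),.021*np.sin(a),.005) for a in t],(0,0,255))
    for xy,z,R in((bf,.077,.0285),((bf),.157,.031)):dr([[xy[0]+R*np.cos(a),xy[1]+R*np.sin(a),z] for a in t],(0,160,0))
    dr([world(p,[x,y,z]) for x,y,z in((.135,.085,.066),(.135,-.085,.066),(XB,-.085,.066),(-.135,-.085,zf),(-.135,.085,zf),(XB,.085,.066),(.135,.085,.066))],(255,0,0))
    cv2.imwrite(f'pics/o_{n}.png',im)
a,b=cv2.imread('pics/o_s.png'),cv2.imread('pics/o_c.png')
H=520;a=cv2.resize(a,(int(560*H/600*.75),int(H*.75)));b=cv2.resize(b,(int(580*.68),int(520*.75)))
cv2.imwrite('pics/o.png',np.hstack([a,b]))
E
```

```text
[0.55291586 0.14247559 0.24907133 0.0502947  0.02702528] 14.270735746832521
[[-1.  -0.9]
 [-0.  -1. ]
 [ 0.   1.9]
 [ 0.3  0.9]
 [-0.4  0.9]
 [ 2.  -0.7]
 [-0.8 -0.9]
 [-0.6 -1.5]
 [ 1.6  5.7]
 [ 4.5 -0.6]
 [-6.5 -2.6]]
plate [0.60165856 0.15487344 0.076     ] dial [0.45977658 0.14667112 0.04720549] key [0.47772809 0.06559436 0.05686475]
foot [0.57931826 0.14577832 0.077     ] rim [0.58014539 0.1467604  0.157     ]
local offs [-0.0238929  -0.00330749] [-0.02284921 -0.0025596 ]
0 side [array([307., 455.]), array([304., 507.])]
0 scene [array([372., 316.]), array([387., 354.])]
1 side [array([298., 452.]), array([270., 495.])]
1 scene [array([362., 315.]), array([348., 347.])]
2 side [array([292., 445.]), array([246., 467.])]
2 scene [array([353., 310.]), array([315., 329.])]
3 side [array([290., 435.]), array([240., 432.])]
3 scene [array([348., 303.]), array([297., 304.])]
```

View pics/o.png

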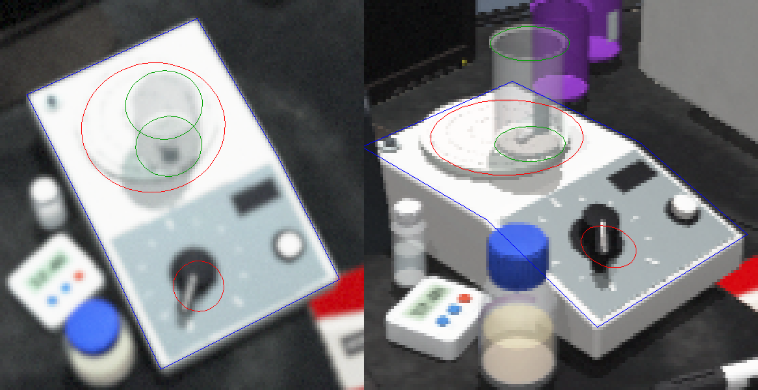

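>>> arm_command:
  targets:
    - {"x": -18, "y": -46}
    - {"x": -18, "y": -46}
    - {"x": -36, "y": -23.5, "z": -4}
    - {"x": -36, "y": -23.5, "z": -4}
    - {"x": -36, "y": -23.5, "z": -4}
    - {"x": -36, "y": -23.5, "z": -4}
    - {"x": -36, "y": -23.5, "z": -4}
    - {"x": -36, "y": -23.5, "z": -4}
    - {"x": -36, "y": -23.5, "z": -4}
    - {"x": -36, "y": -23.5, "z": -4}
  fingers: 48

```text
invalid input
```

>>> arm_command:
  targets:
    - {"roll": -7.2}
    - {"roll": -7.2}
    - {"roll": -7.2}
    - {"roll": -7.2}
    - {"roll": -7.2}
    - {}
    - {}
    - {}

```text
invalid input
```

Run:
```python
from workcell import ctrl
import cv2,pickle
s=ctrl.read_state();print(s['time_s'],s['q'],s['tool_pos'],s['tool_rot'].round(3),s['finger_gap'])
w=ctrl.capture('wrist');pickle.dump(w,open('w1.pkl','wb'));print(-w['R'].T@w['t'],w['R'])
cv2.imwrite('pics/w1.png',cv2.resize(w['frame'][:,:,::-1],None,fx=1.25,fy=1.25,interpolation=3))
```

```text
0.15 [ 9.95201808e-01  2.59183670e-01  1.53580635e+00 -2.04252444e-05
  1.34800997e+00 -2.02836177e-01] [0.20008566 0.51188933 0.2306715 ] [[-0.931  0.364 -0.001]
 [ 0.364  0.931 -0.001]
 [ 0.    -0.001 -1.   ]] 0.08554502452710466
[0.12643832 0.54229975 0.37237785] [[ 0.36541976  0.93084055 -0.00206932]
 [ 0.88482731 -0.34666433  0.31129484]
 [ 0.28904849 -0.11558428 -0.95031113]]
```

View pics/w1.png

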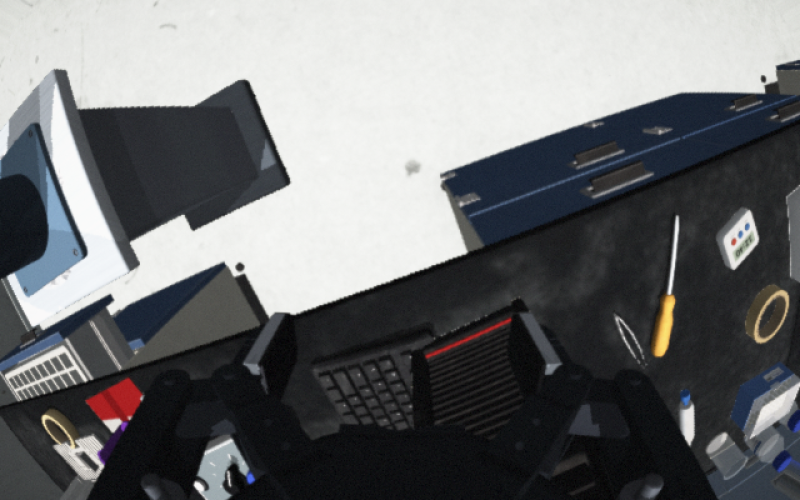

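The commands were refused, probably because each row needs every key. The wrist picture is unchanged from before: its clear view is on the tool's +x side. So I'll turn the tool's +x forward.

>>> arm_command:
  targets:
    - {"x": -18, "y": -46, "z": 0, "roll": 0}
    - {"x": -18, "y": -46, "z": 0, "roll": 0}
    - {"x": -36, "y": -17, "z": -7, "roll": 0}
    - {"x": -36, "y": -17, "z": -7, "roll": 0}
    - {"x": -36, "y": -17, "z": -7, "roll": 0}
    - {"x": -36, "y": -17, "z": -7, "roll": 0}
    - {"x": -36, "y": -17, "z": -7, "roll": 0}
    - {"x": -36, "y": -17, "z": -7, "roll": 0}
    - {"x": -36, "y": -17, "z": -7, "roll": 0}
    - {"x": -36, "y": -17, "z": -7, "roll": 0}
    - {"x": -36, "y": -17, "z": -7, "roll": 0}
    - {"x": -36, "y": -17, "z": -7, "roll": 0}
  fingers: 48

```text
time_s: 1.4
tool_pos: [0.4745, 0.1226, 0.3015]
tool_rot: [[-0.931, 0.364, -0.0], [0.364, 0.931, 0.0], [0.0, 0.0, -1.0]]
ft_force: [0.8, 0.3, -1.3]
finger_gap: 0.041
grasp_force: 0.0
```

>>> arm_command:
  targets:
    - {"x": 0, "y": 0, "z": 0, "roll": 8.5}
    - {"x": 0, "y": 0, "z": 0, "roll": 8.5}
    - {"x": 0, "y": 0, "z": 0, "roll": 8.5}
    - {"x": 0, "y": 0, "z": 0, "roll": 8.5}
    - {"x": 0, "y": 0, "z": 0, "roll": 8.5}
    - {"x": 0, "y": 0, "z": 0, "roll": 8.5}
    - {"x": 0, "y": 0, "z": 0, "roll": 8.5}
    - {"x": 0, "y": 0, "z": 0, "roll": 8.5}
    - {"x": 0, "y": 0, "z": 0, "roll": 8.5}
    - {"x": 0, "y": 0, "z": 0, "roll": 8.5}
    - {"x": 0, "y": 0, "z": 0, "roll": 8.5}
    - {"x": 0, "y": 0, "z": 0, "roll": 8.5}

```text
time_s: 2.6
tool_pos: [0.4735, 0.124, 0.3011]
tool_rot: [[0.555, 0.832, -0.0], [0.832, -0.555, -0.0], [-0.0, -0.0, -1.0]]
ft_force: [-0.6, -0.1, 0.2]
finger_gap: 0.041
grasp_force: 0.0
```

>>> arm_command:
  targets:
    - {"x": 0, "y": 0, "z": 0, "roll": 8.5}
    - {"x": 0, "y": 0, "z": 0, "roll": 8.5}
    - {"x": 0, "y": 0, "z": 0, "roll": 8.5}
    - {"x": 0, "y": 0, "z": 0, "roll": 8.5}
    - {"x": 0, "y": 0, "z": 0, "roll": 8.5}
    - {"x": 0, "y": 0, "z": 0, "roll": 0}
    - {"x": 0, "y": 0, "z": 0, "roll": 0}
    - {"x": 0, "y": 0, "z": 0, "roll": 0}

```text
time_s: 3.4
tool_pos: [0.4736, 0.124, 0.3012]
tool_rot: [[0.969, 0.247, -0.0], [0.247, -0.969, -0.0], [-0.0, -0.0, -1.0]]
ft_force: [0.5, -0.7, -0.1]
finger_gap: 0.0408
grasp_force: 0.0
```

```bash
cat > cap.py <<'E'
from workcell import ctrl
import cv2,pickle,sys
s=ctrl.read_state();print(s['time_s'],s['q'].round(3),s['tool_pos'].round(4),s['tool_rot'].round(3).tolist(),s['finger_gap'],s['ft_force'].round(1))
w=ctrl.capture('wrist');pickle.dump(w,open(f'{sys.argv[1]}.pkl','wb'));print(-w['R'].T@w['t'])
im=w['frame'][:,:,::-1]
if len(sys.argv)>2:
    a=[int(v) for v in sys.argv[2:7]];im=im[a[1]:a[3],a[0]:a[2]]
    im=cv2.resize(im,None,fx=a[4],fy=a[4],interpolation=cv2.INTER_CUBIC)
cv2.imwrite(f'pics/{sys.argv[1]}.png',im)
E
python3 cap.py w2 190 0 450 200 3
```

```text
3.4 [ 0.028  0.109  1.55  -0.     1.483  1.349] [0.4736 0.124  0.3012] [[0.969, 0.247, -0.0], [0.247, -0.969, -0.0], [-0.0, -0.0, -1.0]] 0.0407501480950858 [ 0.5 -0.7 -0.1]
[0.55215963 0.14485859 0.44292356]
```

View pics/w2.png

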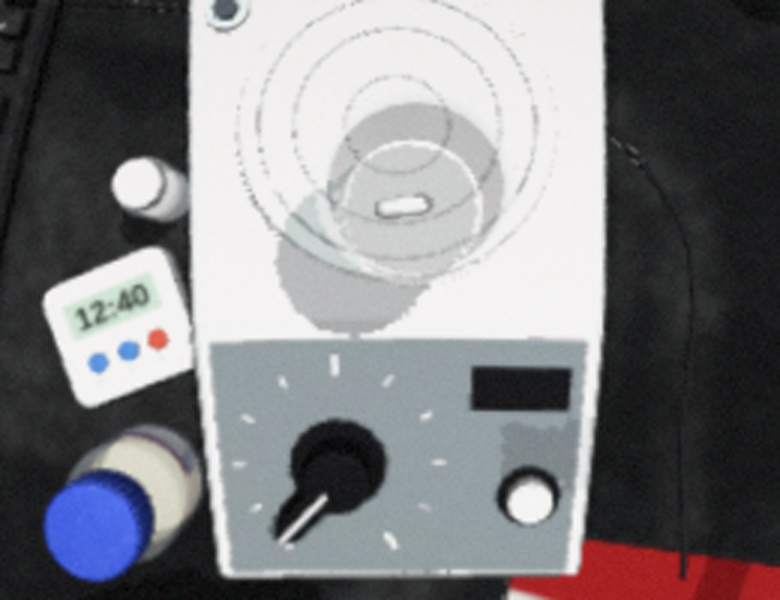

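The wrist view shows (crop pixels) the plate circles centred at (397,125), the beaker foot ring at (411,209), the dial hub at (338,465), the key at (529,500) and the pointer tip at (280,542). I'll fit everything with the fisheye model.

```bash
cat >> h.py <<'E'
def fproj(c,X):
    p=np.atleast_2d(X)@c['R'].T+c['t'];K=c['intrinsics']
    n=np.hypot(p[:,0],p[:,1]);t=np.arctan2(n,p[:,2]);return p[:,:2]/n[:,None]*t[:,None]*K[0,0]+K[:2,2]
def fray(c,px,z):
    K=c['intrinsics'];v=(np.array(px)-K[:2,2])/K[0,0];r=np.hypot(*v)
    d=c['R'].T@np.array([*(v/r*np.sin(r)),np.cos(r)]);o=-c['R'].T@c['t'];return o+d*(z-o[2])/d[2]
E
python3 - <<'E'
from h import *
W=pickle.load(open('w2.pkl','rb'));D=pickle.load(open('d0.pkl','rb'));S,C=D['side'],D['scene']
o=np.array([190,0]);w=lambda x,y:(190+x/3,y/3)
s=lambda x,y:(235+x/4,165+y/4)
c=lambda x,y:(260+x/4,165+y/4)
zf=.066-.12*np.sin(a15)
marks=[(256,506),(238,463),(247,418),(283,382),(335,365),(390,380),(426,414),(438,462),(424,505),(390,541)]
# params x,y,yaw,xp,yd,mark radius,key u,plate y
def res(p,full=False):
    R=[]
    F=lambda X,m:R.append(fproj(W,X)[0]-np.array(m))
    P=lambda k,X,m:R.append((proj(k,X)[0]-np.array(m))*.7)
    for k,m in enumerate(marks):
        th=np.radians(120-30*k);F(panel(p,p[5]*np.cos(th),p[5]*np.sin(th),0),w(*m))
    F(world(p,[p[3],p[7],.076]),w(396.7,125));F(panel(p,p[6],-.0826,.01),w(529,500))
    F(world(p,[-.135,.085,zf]),w(224,576));F(world(p,[-.135,-.085,zf]),w(578,574))
    P(S,world(p,[.135,.085,.066]),s(45,148));P(S,world(p,[.135,-.085,.066]),s(303,32))
    P(S,world(p,[-.135,.085,zf]),s(247,560));P(S,world(p,[-.135,-.085,zf]),s(521,425))
    P(C,world(p,[-.135,.085,zf]),c(345,432));P(C,world(p,[-.135,-.085,zf]),c(556,315))
    P(S,panel(p,p[6],-.083,.01),s(444,376));P(C,panel(p,p[6],-.083,.01),c(471,272))
    return np.concatenate(R)
r=least_squares(res,[.553,.142,.249,.05,.027,.04,-.01,0],loss='soft_l1');p=r.x
print(p.round(4));print(res(p).reshape(-1,2).round(1).tolist());np.save('p.npy',p)
pc=world(p,[p[3],p[7],.076]);print('plate',pc,fray(W,w(396.7,125),.076),'dial',panel(p,0,0,0),'key',panel(p,p[6],-.083,.01))
Q=np.array([[np.cos(p[2]),np.sin(p[2])],[-np.sin(p[2]),np.cos(p[2])]])
for px,z in((w(411,209),.079),(w(416.5,188),.157)):
    b=fray(W,px,z);print('beaker',b,Q@(b-pc)[:2])
for k in range(3):
    th=np.radians(150-30*k);print(k,[((fproj(W,panel(p,rr*np.cos(th),rr*np.sin(th),.022))[0]-o)*3).round() for rr in(0,.012,.037)])
E
```

```text
[ 0.5565  0.1425  0.251   0.0615  0.0276  0.0435 -0.0145  0.0022]
[[-0.3, 0.4], [-0.0, 0.1], [0.2, -0.3], [-0.1, -0.3], [-0.0, 0.7], [-0.6, -0.0], [0.1, 0.4], [0.4, -0.0], [0.3, 0.4], [-0.3, -1.2], [-0.0, -0.4], [0.4, 1.0], [-1.4, 0.4], [1.9, 0.7], [-0.9, -1.5], [-0.3, -1.6], [-0.1, 0.2], [-0.0, -0.5], [-0.9, -0.0], [0.7, -1.1], [-0.5, -0.7], [-0.4, -0.9]]
plate [0.61560014 0.15982201 0.076     ] [0.61514936 0.15970705 0.076     ] dial [0.47375104 0.14974349 0.05011042] key [0.47826027 0.06521517 0.05600869]
beaker [0.58354089 0.1460513  0.079     ] [-0.03447479 -0.00537747]
beaker [0.58355202 0.14580551 0.157     ] [-0.03452505 -0.00561833]
0 [array([335., 486.]), array([322., 508.]), array([295., 553.])]
1 [array([335., 486.]), array([311., 499.]), array([261., 525.])]
2 [array([335., 486.]), array([306., 486.]), array([246., 486.])]
```

>>> arm_command:
  targets:
    - {"x": 29, "y": 7.4, "z": 0, "roll": 0}
    - {"x": 29, "y": 7.4, "z": 0, "roll": 0}
    - {"x": 0, "y": 0, "z": 35, "roll": -4.6}
    - {"x": 0, "y": 0, "z": 35, "roll": -4.6}
    - {"x": 0, "y": 0, "z": 35, "roll": 0}
    - {"x": 0, "y": 0, "z": 35, "roll": 0}
    - {"x": 0, "y": 0, "z": 35, "roll": 0}
    - {"x": 0, "y": 0, "z": 20, "roll": 0}
    - {"x": 0, "y": 0, "z": 14, "roll": 0}
    - {"x": 0, "y": 0, "z": 0, "roll": 0}
    - {"x": 0, "y": 0, "z": 0, "roll": 0}

```text
time_s: 4.55
tool_pos: [0.5337, 0.1238, 0.0925]
tool_rot: [[0.918, 0.397, -0.0], [0.397, -0.918, -0.0], [-0.0, -0.0, -1.0]]
ft_force: [-0.4, -0.8, 0.3]
finger_gap: 0.0411
grasp_force: 0.0
```

```bash
cat > bk.py <<'E'
# detect beaker relation: report state + capture + push geometry
from h import *
from workcell import ctrl
import sys
s=ctrl.read_state();w=ctrl.capture('wrist');pickle.dump(w,open(sys.argv[1]+'.pkl','wb'))
T=np.array(s['tool_pos']);R=np.array(s['tool_rot']);print(s['time_s'],T.round(4),s['ft_force'].round(1),s['finger_gap'].round(4))
pc=np.array([.6154,.1598,.076])
print('plate in tool mm',(R.T@(pc-T)*1e3).round(1),'plate px',fproj(w,pc)[0].round())
im=w['frame'][:,:,::-1].copy();im=cv2.resize(im[0:300,140:500],None,fx=2,fy=2,interpolation=2)
cv2.imwrite('pics/'+sys.argv[1]+'.png',im)
E
python3 bk.py w3
```

```text
Traceback (most recent call last):
  File "bk.py", line 6, in <module>
    T=np.array(s['tool_pos']);R=np.array(s['tool_rot']);print(s['time_s'],T.round(4),s['ft_force'].round(1),s['finger_gap'].round(4))
                                                                                                            ^^^^^^^^^^^^^^^^^^^^^
AttributeError: 'float' object has no attribute 'round'
```

>>> arm_command:
  targets:
    - {"x": 6, "y": 0, "z": 0, "roll": 0}
    - {"x": 6, "y": 0, "z": 0, "roll": 0}
    - {"x": 6, "y": 0, "z": 0, "roll": 0}
    - {"x": 4, "y": 0, "z": 0, "roll": 0}
    - {"x": 4, "y": 0, "z": 0, "roll": 0}
    - {"x": 4, "y": 0, "z": 0, "roll": 0}
    - {"x": 4, "y": 0, "z": 0, "roll": 0}
    - {"x": 4, "y": 0, "z": 0, "roll": 0}
    - {"x": 4, "y": 0, "z": 0, "roll": 0}
    - {"x": 4, "y": 0, "z": 0, "roll": 0}
    - {"x": 4, "y": 0, "z": 0, "roll": 0}
    - {"x": 0, "y": 0, "z": 0, "roll": 0}

```text
time_s: 5.8
tool_pos: [0.5802, 0.1438, 0.0923]
tool_rot: [[0.918, 0.396, 0.001], [0.396, -0.918, 0.0], [0.001, 0.0, -1.0]]
ft_force: [-0.2, -0.1, 0.9]
finger_gap: 0.0413
grasp_force: 0.0
```

```bash
sed -i "s/s\['finger_gap'\].round(4)/s['finger_gap']/" bk.py; python3 bk.py w4
```

```text
5.8 [0.5802 0.1438 0.0923] [-0.2 -0.1  0.9] 0.04126263372699514
plate in tool mm [38.7 -0.7 16.3] plate px [321. 177.]
```

View pics/w4.png

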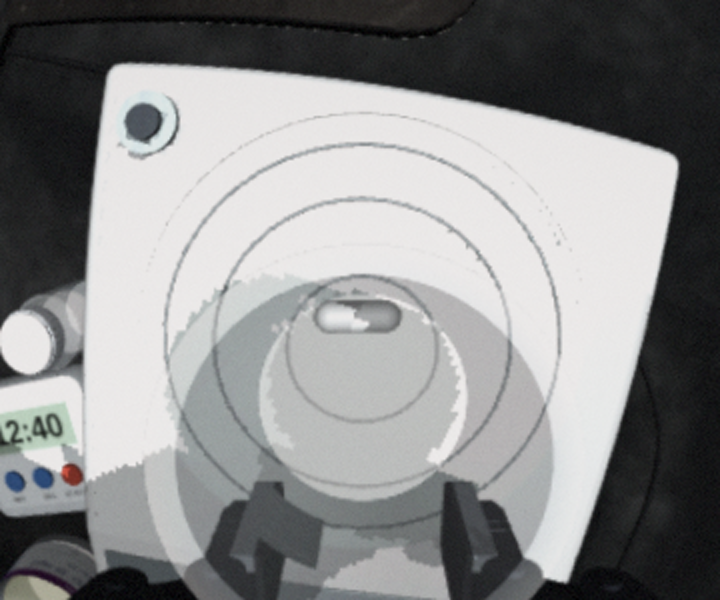

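The picture shows the beaker foot ring at crop (363,395), cradled by the two fingertips, and the r=20 circle centred at (362,347). The beaker still has some way to go straight ahead.

Run:
```python
from h import *
from workcell import ctrl
W=pickle.load(open('w4.pkl','rb'));s=ctrl.read_state();T=s['tool_pos'];R=s['tool_rot']
w=lambda x,y:(140+x/2,y/2)
def fit(pts,z):
    P=np.array([fray(W,w(*q),z)[:2] for q in pts])
    r=least_squares(lambda v:np.hypot(*(P-v[:2]).T)-v[2],[*P.mean(0),.03]).x
    return r,(R.T@(np.array([*r[:2],z])-T)*1e3).round(1)
print('r20',fit([(286,346),(438,346),(362,274),(362,421)],.076))
print('r40',fit([(214,335),(511,337),(362,197),(362,486)],.076))
print('r54',fit([(165,337),(560,337),(362,143),(362,526)],.076))
for z in(.076,.079): print('foot',z,fit([(259,390),(467,390),(363,500)],z))
print('rim',fit([(175,455),(553,455),(364,275)],.157))
```

```text
r20 (array([0.61664807, 0.16051158, 0.02010664]), array([40.4, -0.8, 16.3]))
r40 (array([0.61660246, 0.16035967, 0.03990099]), array([40.3, -0.7, 16.3]))
r54 (array([0.6168191 , 0.16044095, 0.05359929]), array([40.5, -0.6, 16.3]))
foot 0.076 (array([0.60205632, 0.15394251, 0.02862388]), array([24.4, -0.5, 16.3]))
foot 0.079 (array([0.60305193, 0.15437314, 0.02808047]), array([25.5, -0.5, 13.3]))
rim (array([0.62053833, 0.16178744, 0.0266779 ]), array([ 44.5,  -0.4, -64.7]))
```

>>> arm_command:
  targets:
    - {"x": 4, "y": 0, "z": 0, "roll": 0}
    - {"x": 4, "y": 0, "z": 0, "roll": 0}
    - {"x": 4, "y": 0, "z": 0, "roll": 0}
    - {"x": 3, "y": 0, "z": 0, "roll": 0}
    - {"x": 1, "y": 0, "z": 0, "roll": 0}
    - {"x": 0, "y": 0, "z": 0, "roll": 0}
    - {"x": 0, "y": 0, "z": 0, "roll": 0}

```text
time_s: 6.55
tool_pos: [0.5942, 0.15, 0.0923]
tool_rot: [[0.918, 0.396, 0.0], [0.396, -0.918, 0.0], [0.0, 0.0, -1.0]]
ft_force: [-1.0, -0.6, -0.4]
finger_gap: 0.041
grasp_force: 0.0
```

```bash
python3 bk.py w5
python3 - <<'E'
from h import *
W=pickle.load(open('w5.pkl','rb'))
# radial edge search for foot circle: mean gradient along circle radius .0285 at z=.076 about candidate centres
g=cv2.GaussianBlur(cv2.cvtColor(W['frame'],cv2.COLOR_RGB2GRAY).astype(np.float32),(0,0),1)
P0=np.array([.6167,.1604]);t=np.radians(np.arange(0,360,3))
def samp(c,r,tt):
    P=np.c_[c[0]+r*np.cos(tt),c[1]+r*np.sin(tt),np.full(len(tt),.076)];q=fproj(W,P).astype(np.float32)
    return cv2.remap(g,q[:,0].reshape(-1,1),q[:,1].reshape(-1,1),1).ravel()
h=np.radians(23.4)
tt=h+np.radians(np.arange(-100,101,3)) # front-facing arc away from the fingers
for R in(.0265,.0275,.0285):
  best=[]
  for a in np.arange(-10,10.1,.5):
    for b in np.arange(-6,6.1,.5):
        c=P0+1e-3*(a*np.array([np.cos(h),np.sin(h)])+b*np.array([-np.sin(h),np.cos(h)]))
        d=np.abs(samp(c,R,tt)-.5*(samp(c,R-.002,tt)+samp(c,R+.002,tt)))
        best.append((np.median(d),a,b))
  print(R,sorted(best)[-5:])
E
```

```text
6.55 [0.5942 0.15   0.0923] [-1.  -0.6 -0.4] 0.04103964733094114
plate in tool mm [23.4 -0.6 16.3] plate px [322. 205.]
0.0265 [(np.float32(23.01567), np.float64(3.0), np.float64(0.0)), (np.float32(23.57608), np.float64(4.0), np.float64(0.5)), (np.float32(23.625748), np.float64(3.0), np.float64(-0.5)), (np.float32(24.992752), np.float64(3.5), np.float64(0.5)), (np.float32(25.23816), np.float64(3.5), np.float64(0.0))]
0.0275 [(np.float32(24.49878), np.float64(1.5), np.float64(0.0)), (np.float32(24.631195), np.float64(2.0), np.float64(0.0)), (np.float32(25.059738), np.float64(2.5), np.float64(0.5)), (np.float32(25.070587), np.float64(1.0), np.float64(0.0)), (np.float32(25.172348), np.float64(1.0), np.float64(0.5))]
0.0285 [(np.float32(19.174744), np.float64(1.0), np.float64(-1.0)), (np.float32(19.450058), np.float64(1.5), np.float64(-1.0)), (np.float32(19.594543), np.float64(1.5), np.float64(1.0)), (np.float32(20.158463), np.float64(2.0), np.float64(1.5)), (np.float32(21.657211), np.float64(1.5), np.float64(1.5))]
```

>>> arm_command:
  targets:
    - {"x": -20, "y": 0, "z": 0, "roll": 0}
    - {"x": -40, "y": 0, "z": 0, "roll": 0}
    - {"x": -30, "y": 0, "z": -20, "roll": 0}
    - {"x": -30, "y": 0, "z": -40, "roll": 0}
    - {"x": 0, "y": 0, "z": -20, "roll": 0}
    - {"x": 0, "y": 0, "z": 0, "roll": -8.5}
    - {"x": 0, "y": 0, "z": 0, "roll": -8.5}
    - {"x": 0, "y": 0, "z": 0, "roll": -8.5}
    - {"x": 0, "y": 0, "z": 0, "roll": -8.5}
    - {"x": 0, "y": 0, "z": 0, "roll": -8.5}
    - {"x": 0, "y": 0, "z": 0, "roll": -8.5}
    - {"x": 0, "y": 0, "z": 0, "roll": -8.5}

```text
time_s: 7.8
tool_pos: [0.4841, 0.1024, 0.1726]
tool_rot: [[0.119, 0.993, 0.001], [0.993, -0.119, 0.0], [0.0, 0.001, -1.0]]
ft_force: [-0.6, -0.2, -1.2]
finger_gap: 0.041
grasp_force: 0.0
```

>>> arm_command:
  targets:
    - {"x": 0, "y": 0, "z": 0, "roll": -8.5}
    - {"x": 0, "y": 0, "z": 0, "roll": -8.5}
    - {"x": 0, "y": 0, "z": 0, "roll": -8.5}
    - {"x": 0, "y": 0, "z": 0, "roll": -8.5}
    - {"x": 0, "y": 0, "z": 0, "roll": -8.5}
    - {"x": 0, "y": 0, "z": 0, "roll": -8.5}
    - {"x": 0, "y": 0, "z": 0, "roll": -8.5}
    - {"x": 0, "y": 0, "z": 0, "roll": -8.5}
    - {"x": 0, "y": 0, "z": 0, "roll": -8.5}
    - {"x": 0, "y": 0, "z": 0, "roll": -4}
    - {"x": 0, "y": 0, "z": 0, "roll": 0}
  fingers: 0

```text
time_s: 8.9
tool_pos: [0.484, 0.1024, 0.1725]
tool_rot: [[-0.958, 0.286, 0.001], [0.286, 0.958, 0.0], [-0.001, 0.0, -1.0]]
ft_force: [-0.4, 0.2, -0.6]
finger_gap: -0.0002
grasp_force: 0.0
```

```bash
cat > dl.py <<'E'
from h import *
p=np.load('p.npy');yaw=p[2]
def F(th,t,r=.030,h=.012):
    c,s=np.cos(np.radians(th)),np.sin(np.radians(th));return panel(p,r*c-t*s,r*s+t*c,h)
def dial(cap,fish):
    g=cv2.GaussianBlur(cv2.cvtColor(cap['frame'],cv2.COLOR_RGB2GRAY).astype(np.float32),(0,0),.7)
    f=fproj if fish else proj;out=[]
    for th in range(-90,181,3):
        c,s=np.cos(np.radians(th)),np.sin(np.radians(th))
        v=[]
        for o in(-.0045,0,.0045):
            q=f(cap,np.array([panel(p,r*c-o*s,r*s+o*c,.022) for r in np.linspace(.014,.035,15)])).astype(np.float32)
            v.append(cv2.remap(g,q[:,0].reshape(-1,1),q[:,1].reshape(-1,1),1).mean())
        out.append((round(float(v[1]-max(v[0],v[2]))),th))
    return sorted(out)[-4:]
def rows(T,R,poses): # poses: list of (xyz, heading deg) -> rounded rows, errors carried
    P=np.array(T,float)*1e3;hd=np.degrees(np.arctan2(R[1][0],R[0][0]));o=[]
    for X,H in poses:
        a=np.radians(hd);ex=np.array([np.cos(a),np.sin(a),0]);ey=np.array([np.sin(a),-np.cos(a),0])
        d=np.array(X)*1e3-P;x,y,z=[round(v*2)/2 for v in(d@ex,d@ey,-d[2])]
        w=round(-((H-hd+180)%360-180)*2)/2
        P=P+x*ex+y*ey-np.array([0,0,z]);hd-=w;o.append(dict(x=x,y=y,z=z,roll=w))
    return o
E
python3 - <<'E'
from dl import *
from workcell import ctrl
import json
D=pickle.load(open('d0.pkl','rb'))
print(dial(pickle.load(open('w2.pkl','rb')),1),dial(D['side'],0),dial(D['scene'],0))
print('printer',ray(D['side'],(432,250),0),ray(D['side'],(380,85),.24),ray(D['side'],(427,220),.24))
s=ctrl.read_state();T,R=s['tool_pos'],s['tool_rot'];print(s['time_s'],T,R[:,0],s['q'],s['finger_gap'])
y=np.degrees(yaw);f=F(150,.030)
P=[(T+(np.array([f[0],f[1],.12])-T)*k,164) for k in(.34,.67,1)]+[(np.array([f[0],f[1],z]),y+150) for z in(.09,f[2]+.008,f[2])]
P+=[(F(150,t),y+150) for t in(.026,.0215)]
P+=[(F(th,.0205),y+th) for th in range(145,-20,-5)]
o=rows(T,R,P)
for i in range(0,len(o),12):print(json.dumps(o[i:i+12]))
E
```

```text
[(9, 87), (33, 132), (70, 138), (99, 135)] [(6, 135), (15, 144), (31, 138), (34, 141)] [(12, 144), (39, 135), (67, 141), (83, 138)]
printer [ 0.4710639  -0.14469179  0.        ] [ 0.78433034 -0.08394604  0.24      ] [ 0.45168315 -0.08000326  0.24      ]
8.9 [0.48403503 0.10242806 0.17252642] [-9.58152244e-01  2.86258408e-01 -6.33408978e-04] [-1.73650161e-02  2.09203589e-01  1.75191663e+00  5.33459070e-05
  1.17980087e+00 -1.29786213e+00] -0.00016722815330986508
[{"x": 18.5, "y": 3.5, "z": 18.0, "roll": -0.5}, {"x": 18.0, "y": 4.0, "z": 17.0, "roll": 0.0}, {"x": 18.0, "y": 4.0, "z": 17.5, "roll": 0.0}, {"x": 0.0, "y": 0.0, "z": 30.0, "roll": -0.5}, {"x": 0.0, "y": 0.0, "z": 31.0, "roll": 0.0}, {"x": 0.0, "y": 0.0, "z": 8.0, "roll": 0.0}, {"x": 0.0, "y": 4.0, "z": -0.5, "roll": 0.0}, {"x": 0.0, "y": 4.0, "z": -0.5, "roll": 0.0}, {"x": 1.5, "y": 4.0, "z": -0.5, "roll": 5.0}, {"x": 1.5, "y": 2.5, "z": 0.0, "roll": 5.0}, {"x": 2.0, "y": 3.0, "z": 0.0, "roll": 5.0}, {"x": 1.5, "y": 2.5, "z": 0.0, "roll": 5.0}]
[{"x": 2.0, "y": 2.5, "z": -0.5, "roll": 5.0}, {"x": 1.5, "y": 3.0, "z": 0.0, "r
[... 554 characters left out ...]
ll": 5.0}, {"x": 1.5, "y": 2.5, "z": -1.0, "roll": 5.0}, {"x": 2.0, "y": 3.0, "z": -0.5, "roll": 5.0}, {"x": 1.5, "y": 2.5, "z": -1.0, "roll": 5.0}, {"x": 1.5, "y": 2.5, "z": -0.5, "roll": 5.0}, {"x": 1.5, "y": 2.5, "z": -1.0, "roll": 5.0}, {"x": 1.5, "y": 3.0, "z": -0.5, "roll": 5.0}, {"x": 2.0, "y": 2.5, "z": -1.0, "roll": 5.0}, {"x": 1.5, "y": 2.5, "z": -0.5, "roll": 5.0}, {"x": 1.5, "y": 3.0, "z": -1.0, "roll": 5.0}, {"x": 1.5, "y": 2.5, "z": -0.5, "roll": 5.0}]
[{"x": 1.5, "y": 2.5, "z": -0.5, "roll": 5.0}, {"x": 2.0, "y": 3.0, "z": -0.5, "roll": 5.0}, {"x": 1.5, "y": 2.5, "z": -0.5, "roll": 5.0}, {"x": 1.5, "y": 2.5, "z": 0.0, "roll": 5.0}, {"x": 1.5, "y": 3.0, "z": -0.5, "roll": 5.0}]
```

>>> arm_command:
  targets:
    - {"x": 18.5, "y": 3.5, "z": 18, "roll": -0.5}
    - {"x": 18, "y": 4, "z": 17, "roll": 0}
    - {"x": 18, "y": 4, "z": 17.5, "roll": 0}
    - {"x": 0, "y": 0, "z": 30, "roll": -0.5}
    - {"x": 0, "y": 0, "z": 31, "roll": 0}
    - {"x": 0, "y": 0, "z": 8, "roll": 0}
    - {"x": 0, "y": 0, "z": 0, "roll": 0}

```text
time_s: 9.6
tool_pos: [0.4341, 0.1287, 0.0501]
tool_rot: [[-0.963, 0.271, -0.003], [0.271, 0.963, -0.0], [0.003, -0.001, -1.0]]
ft_force: [0.4, 0.3, 0.3]
finger_gap: 0.0001
grasp_force: 0.0
```

>>> arm_command:
  targets:
    - {"x": 0, "y": 4, "z": -0.5, "roll": 0}
    - {"x": 0, "y": 4, "z": -0.5, "roll": 0}
    - {"x": 1.5, "y": 4, "z": -0.5, "roll": 5}
    - {"x": 1.5, "y": 2.5, "z": 0, "roll": 5}
    - {"x": 2, "y": 3, "z": 0, "roll": 5}
    - {"x": 1.5, "y": 2.5, "z": 0, "roll": 5}
    - {"x": 2, "y": 2.5, "z": -0.5, "roll": 5}
    - {"x": 1.5, "y": 3, "z": 0, "roll": 5}
    - {"x": 0, "y": 0, "z": 0, "roll": 0}

```text
time_s: 10.5
tool_pos: [0.4363, 0.156, 0.0539]
tool_rot: [[-0.698, 0.716, 0.0], [0.716, 0.698, -0.002], [-0.002, -0.001, -1.0]]
ft_force: [-2.1, -6.4, 2.9]
finger_gap: -0.0002
grasp_force: 2.8
```

```bash
cat > dc.py <<'E'
from dl import *
from workcell import ctrl
s=ctrl.read_state();T,R=s['tool_pos'],s['tool_rot']
h=np.degrees(np.arctan2(R[1,0],R[0,0])-yaw)
print(s['time_s'],T.round(4),'tool th',h.round(1),'F',s['ft_force'].round(1),'err mm',((T-F(h,.0205))*1e3).round(1))
for n in('wrist','side','scene'):print(n,dial(ctrl.capture(n),n=='wrist'))
E
python3 dc.py
```

```text
10.5 [0.4363 0.156  0.0539] tool th 119.9 F [-2.1 -6.4  2.9] err mm [ 0.1 -0.4  0.7]
wrist [(25, 24), (59, 21), (82, 114), (93, 117)]
side [(0, 177), (0, 180), (1, 21), (1, 75)]
scene [(26, 144), (33, 114), (37, 120), (54, 117)]
```

>>> arm_command:
  targets:
    - {"x": 1.5, "y": 2.5, "z": -0.5, "roll": 5}
    - {"x": 2, "y": 2.5, "z": -0.5, "roll": 5}
    - {"x": 1.5, "y": 2.5, "z": -0.5, "roll": 5}
    - {"x": 2, "y": 3, "z": -0.5, "roll": 5}
    - {"x": 1.5, "y": 2.5, "z": -0.5, "roll": 5}
    - {"x": 1.5, "y": 2.5, "z": -1, "roll": 5}
    - {"x": 2, "y": 2.5, "z": -0.5, "roll": 5}
    - {"x": 1.5, "y": 2.5, "z": -1, "roll": 5}
    - {"x": 1.5, "y": 3, "z": -0.5, "roll": 5}
    - {"x": 2, "y": 2.5, "z": -1, "roll": 5}

```text
time_s: 11.65
tool_pos: [0.4526, 0.1813, 0.0598]
tool_rot: [[0.102, 0.995, -0.002], [0.995, -0.102, -0.0], [-0.001, -0.001, -1.0]]
ft_force: [-0.1, -0.2, -0.0]
finger_gap: 0.0001
grasp_force: 0.0
```

>>> arm_command:
  targets:
    - {"x": 1.5, "y": 2.5, "z": -0.5, "roll": 5}
    - {"x": 1.5, "y": 2.5, "z": -1, "roll": 5}
    - {"x": 1.5, "y": 2.5, "z": -1, "roll": 5}
    - {"x": 2, "y": 3, "z": -0.5, "roll": 5}
    - {"x": 1.5, "y": 2.5, "z": -1, "roll": 5}
    - {"x": 1.5, "y": 2.5, "z": -0.5, "roll": 5}
    - {"x": 1.5, "y": 2.5, "z": -1, "roll": 5}
    - {"x": 1.5, "y": 3, "z": -0.5, "roll": 5}
    - {"x": 2, "y": 2.5, "z": -1, "roll": 5}
    - {"x": 0, "y": 0, "z": 0, "roll": 0}

```text
time_s: 12.65
tool_pos: [0.4802, 0.1847, 0.0671]
tool_rot: [[0.774, 0.633, -0.0], [0.633, -0.774, 0.001], [0.0, -0.001, -1.0]]
ft_force: [-3.5, 0.8, 0.1]
finger_gap: -0.0004
grasp_force: 1.5
```

```bash
python3 dc.py
```

```text
12.65 [0.4802 0.1847 0.0671] tool th 24.9 F [-3.5  0.8  0.1] err mm [-0.2  1.   0.6]
wrist [(14, -90), (19, 150), (21, 27), (66, 30)]
side [(0, 171), (0, 180), (1, -78), (1, 114)]
scene [(2, -9), (2, -6), (2, 120), (2, 123)]
```

>>> arm_command:
  targets:
    - {"x": 1.5, "y": 2.5, "z": -0.5, "roll": 5}
    - {"x": 1.5, "y": 3, "z": -1, "roll": 5}
    - {"x": 1.5, "y": 2.5, "z": -0.5, "roll": 5}
    - {"x": 1.5, "y": 2.5, "z": -0.5, "roll": 5}
    - {"x": 2, "y": 3, "z": -0.5, "roll": 5}
    - {"x": 1.5, "y": 2.5, "z": -0.5, "roll": 5}
    - {"x": 1.5, "y": 2.5, "z": 0, "roll": 5}
    - {"x": 0, "y": 0, "z": 0, "roll": 0}

```text
time_s: 13.6
tool_pos: [0.4988, 0.172, 0.0703]
tool_rot: [[0.997, 0.076, 0.002], [0.076, -0.997, 0.001], [0.002, -0.001, -1.0]]
ft_force: [-0.6, 3.8, -0.0]
finger_gap: -0.0
grasp_force: 1.7
```

```bash
python3 dc.py
```

```text
13.6 [0.4988 0.172  0.0703] tool th -10.0 F [-0.6  3.8 -0. ] err mm [0.8 0.6 0.1]
wrist [(9, 24), (10, -48), (41, -3), (60, 0)]
side [(0, 168), (0, 171), (0, 174), (0, 177)]
scene [(1, 126), (1, 132), (1, 135), (2, 129)]
```

>>> arm_command:
  targets:
    - {"x": 1, "y": 1.5, "z": 0, "roll": 3}
    - {"x": 1, "y": 2, "z": 0, "roll": 3}
    - {"x": 1, "y": 1.5, "z": 0, "roll": 3}
    - {"x": 1, "y": 1.5, "z": 0, "roll": 3}
    - {"x": 0, "y": 0, "z": 0, "roll": 0}

```text
time_s: 14.25
tool_pos: [0.5025, 0.1672, 0.0704]
tool_rot: [[0.991, -0.134, 0.002], [-0.134, -0.991, 0.004], [0.001, -0.004, -1.0]]
ft_force: [-0.4, 10.4, 0.2]
finger_gap: -0.0002
grasp_force: 5.2
```

```bash
python3 dc.py
```

```text
14.25 [0.5025 0.1672 0.0704] tool th -22.1 F [-0.4 10.4  0.2] err mm [ 0.5  2.2 -0.5]
wrist [(7, -63), (7, -60), (66, -6), (71, -9)]
side [(0, 168), (0, 171), (0, 174), (0, 177)]
scene [(0, 135), (1, -66), (2, -69), (2, 48)]
```

>>> arm_command:
  targets:
    - {"x": 0, "y": 1.5, "z": 0, "roll": -3}
    - {"x": 0, "y": 1.5, "z": 0, "roll": -3}
    - {"x": 0, "y": 1, "z": 0, "roll": 0}
    - {"x": 0, "y": 0, "z": 0, "roll": 0}

```text
time_s: 14.8
tool_pos: [0.5019, 0.1609, 0.0701]
tool_rot: [[1.0, -0.027, 0.001], [-0.027, -1.0, -0.001], [0.001, 0.001, -1.0]]
ft_force: [0.2, -0.4, -0.7]
finger_gap: 0.0002
grasp_force: 0.0
```

```bash
python3 dc.py
```

```text
14.8 [0.5019 0.1609 0.0701] tool th -15.9 F [ 0.2 -0.4 -0.7] err mm [ 1.7 -7.5 -0.6]
wrist [(19, 18), (32, -57), (35, -24), (48, -27)]
side [(0, 171), (0, 174), (1, -39), (1, -36)]
scene [(4, -69), (5, -66), (16, 42), (17, 39)]
```

>>> arm_command:
  targets:
    - {"x": 0, "y": -6, "z": 0, "roll": 0}
    - {"x": 0, "y": -6, "z": -5, "roll": 0}
    - {"x": 0, "y": 0, "z": -40, "roll": 0}
    - {"x": -10, "y": 16, "z": -45, "roll": -5}
    - {"x": -10, "y": 16, "z": -45, "roll": -5}
    - {"x": -10, "y": 16, "z": -45, "roll": -5}
    - {"x": 0, "y": 0, "z": -45, "roll": 0}
    - {"x": 0, "y": 0, "z": 0, "roll": 0}
    - {"x": 0, "y": 0, "z": 0, "roll": 0}

```text
time_s: 15.85
tool_pos: [0.4753, 0.1239, 0.2963]
tool_rot: [[0.973, 0.231, 0.003], [0.231, -0.973, 0.0], [0.003, 0.001, -1.0]]
ft_force: [-0.3, -0.3, -0.9]
finger_gap: -0.0002
grasp_force: 0.0
```

```bash
python3 dc.py; python3 cap.py w6 190 0 450 200 3
```

```text
15.85 [0.4753 0.1239 0.2963] tool th -1.0 F [-0.3 -0.3 -0.9] err mm [-18.9 -51.7 226.7]
wrist [(26, -24), (44, -33), (130, -27), (131, -30)]
side [(2, -33), (3, -39), (3, 180), (5, -36)]
scene [(6, -66), (12, -36), (13, -30), (30, -33)]
16.0 [ 0.028  0.115  1.563 -0.     1.467  1.365] [0.4739 0.1239 0.2932] [[0.973, 0.231, -0.003], [0.231, -0.973, -0.0], [-0.003, -0.001, -1.0]] -8.955884973987277e-06 [ 0.3 -0.2 -0.6]
[0.55320302 0.14347661 0.43464227]
```

View pics/w6.png

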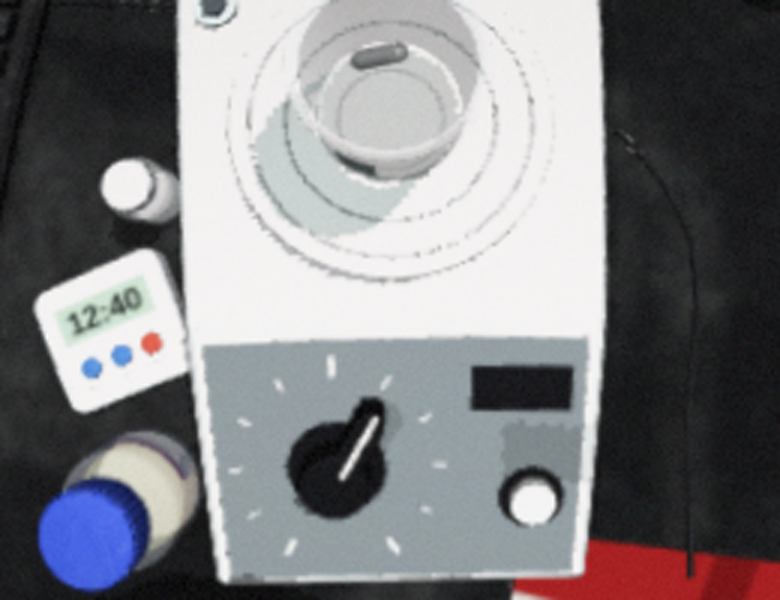

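The picture shows the pointer at mark 6 and the beaker about concentric with the circles (foot spans roughly x 317–463, bottom y 184; r=40 circle spans x 283–497, bottom y 222). I'll quantify that before pressing the key.

Run:
```python
from h import *
p=np.load('p.npy');W=pickle.load(open('w6.pkl','rb'));w=lambda x,y:(190+x/3,y/3)
g=cv2.GaussianBlur(cv2.cvtColor(W['frame'],cv2.COLOR_RGB2GRAY).astype(np.float32),(0,0),.7)
u=np.array([np.cos(p[2]),np.sin(p[2]),0]);v=np.array([-u[1],u[0],0])
c0=np.array([.616,.160,.076])
for n,d in(('front',-u),('left',v),('right',-v),('back',u)):
    r=np.arange(.014,.066,.001);q=fproj(W,c0+r[:,None]*d).astype(np.float32)
    print(n,dict(zip((r*1e3).round().astype(int).tolist(),cv2.remap(g,q[:,0].reshape(-1,1),q[:,1].reshape(-1,1),1).ravel().round().astype(int).tolist())))
# visual points, local mm from c0
for m in((390,222),(283,125),(497,125),(390,184),(317,115),(463,115),(390,280)):
    e=fray(W,w(*m),.076)-c0;print(m,(e@u*1e3).round(1),(e@v*1e3).round(1))
T=np.array([.4739,.1239,.2932]);h=np.array([.973,.231,0]);y=np.array([.231,-.973,0])
k=fray(W,w(534,503),.057);print('key',k,[((k-T)@a*1e3).round(1) for a in(h,y)])
```

```text
front {14: 216, 15: 206, 16: 193, 17: 184, 18: 177, 19: 172, 20: 170, 21: 171, 22: 169, 23: 173, 24: 193, 25: 213, 26: 221, 27: 215, 28: 207, 29: 206, 30: 205, 31: 205, 32: 205, 33: 207, 34: 211, 35: 220, 36: 228, 37: 234, 38: 236, 39: 236, 40: 236, 41: 239, 42: 242, 43: 242, 44: 243, 45: 243, 46: 243, 47: 243, 48: 242, 49: 242, 50: 242, 51: 242, 52: 239, 53: 234, 54: 230, 55: 233, 56: 239, 57: 243, 58: 243, 59: 243, 60: 238, 61: 227, 62: 212, 63: 207, 64: 222, 65: 236}
left {14: 203, 15: 203, 16: 203, 17: 203, 18: 199, 19: 191, 20: 188, 21: 192, 22: 198, 23: 203, 24: 205, 25: 207, 26: 211, 27: 215, 28: 218, 29: 221, 30: 221, 31: 219, 32: 216, 33: 212, 34: 207, 35: 205, 36: 204, 37: 202, 38: 194, 39: 179, 40: 169, 41: 176, 42: 194, 43: 202, 44: 204, 45: 205, 46: 208, 47: 216, 48: 228, 49: 237, 50: 239, 51: 239, 52: 231, 53: 212, 54: 200, 55: 208, 56: 228, 57: 239, 58: 241, 59: 241, 60: 239, 61: 235, 62: 232, 63: 231, 64: 237, 65: 240}
right {14: 204, 15: 204, 16: 203, 17: 202, 18: 199, 19: 193, 20: 192, 21: 196, 22: 201, 23: 204, 24: 207, 25: 212, 26: 218, 27: 222, 28: 226, 29: 231, 
[... 288 characters left out ...]
62: 236, 63: 238, 64: 240, 65: 240}
back {14: 204, 15: 203, 16: 203, 17: 203, 18: 200, 19: 193, 20: 186, 21: 182, 22: 156, 23: 128, 24: 116, 25: 118, 26: 126, 27: 132, 28: 135, 29: 141, 30: 153, 31: 170, 32: 180, 33: 182, 34: 184, 35: 184, 36: 184, 37: 183, 38: 180, 39: 176, 40: 175, 41: 177, 42: 180, 43: 181, 44: 181, 45: 181, 46: 181, 47: 180, 48: 180, 49: 101, 50: 0, 51: 0, 52: 0, 53: 0, 54: 0, 55: 0, 56: 0, 57: 0, 58: 0, 59: 0, 60: 0, 61: 0, 62: 0, 63: 0, 64: 0, 65: 0}
(390, 222) -40.8 0.8
(283, 125) -1.2 40.5
(497, 125) -2.8 -40.3
(390, 184) -26.0 0.5
(317, 115) 2.1 27.5
(463, 115) 1.0 -27.5
(390, 280) -63.2 1.2
key [0.47885421 0.06560011 0.057     ] [np.float64(-8.6), np.float64(57.9)]
```

The dial reads 6 and the beaker is about 2 mm from centre, so I'll press the key.

>>> arm_command:
  targets:
    - {"x": -5, "y": 29, "z": 20, "roll": 0}
    - {"x": -5, "y": 29, "z": 30, "roll": 0}
    - {"x": 0, "y": 0, "z": 45, "roll": 0}
    - {"x": 0, "y": 0, "z": 45, "roll": 0}
    - {"x": 0, "y": 0, "z": 45, "roll": 0}
    - {"x": 0, "y": 0, "z": 25, "roll": 0}
    - {"x": 0, "y": 0, "z": 15, "roll": 0}
    - {"x": 0, "y": 0, "z": 0, "roll": 0}
    - {"x": 0, "y": 0, "z": 0, "roll": 0}

```text
time_s: 16.95
tool_pos: [0.4779, 0.065, 0.0692]
tool_rot: [[0.973, 0.231, -0.002], [0.231, -0.973, 0.0], [-0.002, -0.001, -1.0]]
ft_force: [0.1, 0.2, 0.3]
finger_gap: 0.0002
grasp_force: 0.0
```

>>> arm_command:
  targets:
    - {"x": 0, "y": 0, "z": 2, "roll": 0}
    - {"x": 0, "y": 0, "z": 2, "roll": 0}
    - {"x": 0, "y": 0, "z": 2, "roll": 0}
    - {"x": 0, "y": 0, "z": 2, "roll": 0}
    - {"x": 0, "y": 0, "z": 1, "roll": 0}
    - {"x": 0, "y": 0, "z": 0, "roll": 0}

```text
time_s: 17.55
tool_pos: [0.4784, 0.0649, 0.0608]
tool_rot: [[0.973, 0.231, -0.0], [0.231, -0.973, -0.0], [-0.0, -0.0, -1.0]]
ft_force: [-1.0, -0.3, 0.4]
finger_gap: 0.0002
grasp_force: 0.0
```

>>> arm_command:
  targets:
    - {"x": 0, "y": 0, "z": 1, "roll": 0}
    - {"x": 0, "y": 0, "z": 1, "roll": 0}
    - {"x": 0, "y": 0, "z": 1, "roll": 0}
    - {"x": 0, "y": 0, "z": 0, "roll": 0}

```text
time_s: 17.95
tool_pos: [0.4783, 0.0649, 0.0576]
tool_rot: [[0.973, 0.231, -0.0], [0.231, -0.973, 0.0], [-0.0, -0.0, -1.0]]
ft_force: [-0.3, -0.4, -0.7]
finger_gap: -0.0002
grasp_force: 0.0
```

>>> arm_command:
  targets:
    - {"x": 0, "y": 0, "z": 1, "roll": 0}
    - {"x": 0, "y": 0, "z": 1, "roll": 0}
    - {"x": 0, "y": 0, "z": 0, "roll": 0}

```text
time_s: 18.25
tool_pos: [0.4788, 0.0649, 0.0559]
tool_rot: [[0.973, 0.231, 0.001], [0.231, -0.973, 0.0], [0.001, 0.0, -1.0]]
ft_force: [0.4, 0.2, 2.1]
finger_gap: -0.0003
grasp_force: 1.0
```

>>> arm_command:
  targets:
    - {"x": 0, "y": 0, "z": 1, "roll": 0}
    - {"x": 0, "y": 0, "z": 1, "roll": 0}
    - {"x": 0, "y": 0, "z": 0, "roll": 0}

```text
time_s: 18.55
tool_pos: [0.479, 0.0649, 0.054]
tool_rot: [[0.973, 0.231, 0.001], [0.231, -0.973, 0.0], [0.001, 0.0, -1.0]]
ft_force: [2.3, 1.0, 4.2]
finger_gap: -0.0005
grasp_force: 1.6
```

>>> arm_command:
  targets:
    - {"x": 0, "y": 0, "z": 1, "roll": 0}
    - {"x": 0, "y": 0, "z": 0.5, "roll": 0}
    - {"x": 0, "y": 0, "z": 0, "roll": 0}

```text
time_s: 18.85
tool_pos: [0.4792, 0.0649, 0.053]
tool_rot: [[0.973, 0.231, 0.002], [0.231, -0.973, -0.0], [0.002, 0.0, -1.0]]
ft_force: [-0.2, 0.0, 8.8]
finger_gap: 0.0001
grasp_force: 4.0
```

>>> arm_command:
  targets:
    - {"x": 0, "y": 0, "z": -4, "roll": 0}
    - {"x": 0, "y": 0, "z": -15, "roll": 0}
    - {"x": 0, "y": 0, "z": -40, "roll": 0}
    - {"x": 0, "y": 0, "z": -40, "roll": 0}
    - {"x": -5, "y": -29, "z": -45, "roll": 0}
    - {"x": 5, "y": -29, "z": -45, "roll": 0}
    - {"x": 0, "y": 0, "z": -45, "roll": 0}
    - {"x": 0, "y": 0, "z": 0, "roll": 0}
    - {"x": 0, "y": 0, "z": 0, "roll": 0}

```text
time_s: 19.75
tool_pos: [0.4659, 0.1174, 0.2803]
tool_rot: [[0.973, 0.231, 0.001], [0.231, -0.973, -0.0], [0.001, 0.001, -1.0]]
ft_force: [-0.5, -0.0, -1.0]
finger_gap: 0.0005
grasp_force: 0.0
```

```bash
python3 dc.py
python3 - <<'E'
from workcell import ctrl
import pickle,cv2,numpy as np
# has anything but the hand, beaker and dial changed in the side view?
a=pickle.load(open('d0.pkl','rb'));
for n,(x0,y0,x1,y1) in(('timer',(236,252,276,292)),('bottle',(258,276,290,316)),('vial',(244,230,262,254))):
    f=ctrl.capture('side')['frame'];d=cv2.absdiff(f[y0:y1,x0:x1],a['side']['frame'][y0:y1,x0:x1]);print(n,d.mean().round(1))
print(ctrl.read_state()['ft_force'])
E
```

```text
19.75 [0.4659 0.1174 0.2803] tool th -1.0 F [-0.5 -0.  -1. ] err mm [-28.3 -58.2 210.8]
wrist [(26, -24), (44, -33), (134, -30), (135, -27)]
side [(0, -57), (1, -66), (3, -60), (5, -63)]
scene [(6, -66), (12, -36), (13, -30), (29, -33)]
timer 1.7
bottle 2.1
vial 2.8
[-0.45751281 -0.52189848 -0.05327364]
```

Everything is as asked and the hand is clear, so I'm handing the job in.

```bash
python3 -c "
from workcell import ctrl
print(ctrl.finish_job())"
```

```text
the job is handed in; nothing more can be done
None
```

The job is handed in: the beaker stands about 2 mm from the plate's middle, the dial is on 6, the start key was then pressed to its stop, and the hand is clear; the vial, timer and bottle did not move.

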